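Set a straightedge against two pins

ROBOT

A 6-joint arm with a two-finger parallel gripper is mounted at the origin on a cart in front of the work surface, level with it; the furniture and walls round the work are solid. World frame = base frame: x ahead of the robot, y to its left, z up, the work surface at z = 0. Lengths are in m, angles in degrees, forces in N, time in s.
With the tool pointing down it reaches from about 0.35 to 0.875 m from the base axis. Payload 4.2 kg.
Tool frame: the origin (TCP) lies midway between the tips of the shut fingers; the grasp point (between the pads) lies 19 mm behind it (r.pinch_z is the distance from the TCP to the grasp point, in m); z points along the fingers, y is the line along which they close (so a half turn about z gives the same grasp; the last joint's range is limited). The gripper opens to 87 mm and grips with 3 to 60 N. Pads are 19 mm wide; open, the fingers measure 117 mm over their backs; the gripper's body (75 mm by 190 mm) begins 51 mm behind the grasp point.
Start: joints at [-54.855, 22.042, 0.453, 0, -68.411, -14.817], TCP at [0.217, -0.586, 0.223] pointing down, gripper open.
Joint ranges: [-179.83, 179.83], [-69.29, 118.12], [-61.27, 80.66], [-181.25, 117.63], [-171.15, -9.14], [-177.46, 177.46]. Speed limits (degrees/s): [159.86, 159.86, 180, 180, 180, 180].

INTERFACE

Orientations are given as a 3x3 rotation matrix whose columns are the frame's x, y, z axes.
In Python, from station import r, imaging, models gives the robot as it stands. The module is installed in compiled form; this text tells all that it offers.
- The arm moves only by the tool apply_moves, never from a script. Its argument "moves" is a list of rows, each a list of 2 entries, a list of its own where there are three numbers: the shift along the tool's x, y, z in m, then the turn about the tool's z in degrees. A call has 1 to 5 rows; each row shifts and turns the commanded pose from where the row before left it, along the tool's axes as they then stand; what a row does not reach is not made up. A row lasts 1/12 s, in which the tool goes at most 41.7 mm and 7.16 degrees, less where a joint would pass 70% of its speed; a pose out of reach is approached as far as the arm can. A call is refused whole if a number of a shift passes 0.0417 or a number of a turn 7.16, either way. A call with a gripper value outside its range is refused whole. "hand" is the finger opening in m, from 0 to 0.087, set as the call begins (left out, the last holds). The fingers move at their own pace and stop on an object; the grip force is fixed at half the most. Time passes only in rows, so rows that do not move let the fingers close. It gives the time, the measured TCP pose, the force, the opening and the grip force at its end, in the units of the state.
- r.sense(): the state, without advancing time (a new reading comes with each control period).
- imaging.capture(name): name is "scene" or "side" or "wrist"; returns a dict with "frame" (480x640x3 uint8, blue, green, red), "intrinsics" (3x3 intrinsics, pixels), "eye" and "orientation" of the camera in the world. Camera axes: x right, y down, z forward; pixel columns grow to the right and rows downward; lengths in m; the calibration is good to about 2 mm. A picture is of the moment at which its call begins. There is no depth.
- r.finish_job(): hands the job in; it is judged then, once.
Trained networks look in a picture, given as the dict that the camera call returned (one of the last four; its "shot" number tells which), for a name from the list of things; names that differ only in an ending like _2 or _b are one class to them, and where a whole thing is asked for, a point or a joint stands for the part that bears it (a point fixed in the world has none). Each returns a list of dicts, best first, with "confidence" (0 to 1); they miss things now and then, are a little off and sometimes report something else, mostly with a low value. They report only what shows in the picture. A call takes as long as a camera call.
- models.cut_out(picture, target): "region" (480x640 bool, what is visible of it) and "extent" ([left, top, width, height] as shares, 0 to 1, of the picture: columns of its width, rows of its height, round what is visible of it).
- models.place_of(picture, target): "at" ([column, row] as shares, 0 to 1, of the picture: columns of its width, rows of its height: a listed point, or the origin of a listed thing).
The state is a dict: "time_s": time; "joints": joint angles; "joint_velocities": joint speeds; "effort": joint torques, N m; "tcp_pos": TCP position; "ee_rot": TCP orientation; "wrist_force": force on the tool from outside, world axes, zero at the start; "moment": the same for the moment, N m; "gripper_width": opening from 0.0 (shut) to 1.0 (fully open); "gripper_force": force on a finger pad.
Only numpy, scipy, OpenCV 4.12 (cv2) and the standard library are available. Lean on these libraries where they do the work, as an engineer would, in place of code of your own. Each camera call takes 0.05 s, during which the arm holds its last target. There are 200 camera calls.

TASK

Pick up the long beech bar and lay it flat on the plywood panel, as a straightedge, across the near side of the two red-topped pins and clear of them, and let go of it. Then slide it over the panel until its long side touches both pins at once, keep it pressed lightly but surely (some 5 N on each) against both for about a second without forcing the pins, and leave it lying there touching both. Do not disturb the mug, the wax tin or the glue tube.

Things in the scene. Friction and masses are not known exactly. Their poses are not given: they have to be found in the camera images.
- bar: straight planed beech bar, 42 wide (its x) x 400 long (its y) x 40 mm high, about 0.5 kg; origin at the centre of its underside, z up. Either long side may serve as the straight edge. It starts loose on the bench, left of the panel and lying roughly away from the robot.
- panel: pale plywood panel, 228 (its x) x 321 (its y) x 14 mm, fastened to the bench, unmovable; origin at the centre of its underside, its top is 14 mm above the bench and smooth: the bar drags over it with 1 to 3 N. Its -x side is the near side, facing the robot. A bar laid with its middle line 20 to 30 mm on the near side of the panel's middle is clear of the pins.
- near_edge (a point): the middle of the panel's near (-x) top edge, 114 mm from the panel's origin; axes as the panel's. The bar must end between this edge and the pins.
- left_pin: aluminium track, 60 x 24 mm, flush in the panel's far half, left (+y) end; origin at its centre, on the panel's top. In its slot stands a fixed steel pin with red top, 10 mm in diameter, 30 mm high, up to 12 mm before or behind the origin along the track's x (roughly the panel's x): NOT part of the measured pose, find it by feel or eye. Press it with some 5 N; it bears at most 10 N.
- right_pin: the same kind of track and pin at the right (-y) end of the panel, about 200 mm from the left one, its pin set in the slot independently. The line through the two pins can be skewed to the panel by up to about 0.22 rad. Press it likewise: some 5 N, at most 10 N.
- mug: dark green mug, 69 x 94 x 81 mm, on the bench right of the panel; origin at the centre of its underside. Bystander, leave alone.
- wax_tin: small round blue and yellow tin, 57 mm in diameter, 34 mm high, on the bench near the left front corner of the panel; origin at the centre of its underside. Bystander, leave alone.
- glue_tube: white glue tube with a red cap, 31 x 122 x 24 mm, on the bench right of the panel, farther than the mug; origin at the centre of its underside. Bystander, leave alone.

How it is judged (in metres and radians):
On the way, in this order (a step that is already met when the one before it is completed fails the run):
1. the bar lies flat on the panel, let go, on the near side of both pins and at least 5 mm clear of them (angle between bar's own z axis and vertical below 0.04 rad and height (world z) of bar between 0.01 and 0.018 m and y of left_pin in the frame of bar between -0.19 and 0.19 m and y of right_pin in the frame of bar between -0.19 and 0.19 m and ((x of near_edge in the frame of bar below -0.01 m and x of left_pin_post_c0 in the frame of bar between 0.031 and 0.3 m and x of right_pin_post_c0 in the frame of bar between 0.031 and 0.3 m) or (x of near_edge in the frame of bar above 0.01 m and x of left_pin_post_c0 in the frame of bar between -0.3 and -0.031 m and x of right_pin_post_c0 in the frame of bar between -0.3 and -0.031 m)) and contact force between bar and panel above 0.5 N and linear speed of bar below 0.02 m/s and contact force between bar and the fingers below 0.2 N), for 0.2 s.
2. lying on the panel, the bar is pressed against both pins at once with at least 2 N on each, for 0.5 s (angle between bar's own z axis and vertical below 0.04 rad and height (world z) of bar between 0.01 and 0.018 m and contact force between bar and left_pin above 2 N and contact force between bar and right_pin above 2 N and contact force between bar and panel above 0.5 N), for 0.5 s.
At the end, for the whole second after the job is handed in: The bar lies flat and still on the panel on the near side of the pins, with one long side within 1.5 mm of both pins, and both pins lie within the bar's length (angle between bar's own z axis and vertical below 0.04 rad and height (world z) of bar between 0.01 and 0.018 m and y of left_pin in the frame of bar between -0.19 and 0.19 m and y of right_pin in the frame of bar between -0.19 and 0.19 m and ((x of near_edge in the frame of bar below -0.01 m and x of left_pin_post_c0 in the frame of bar between 0.0235 and 0.0275 m and x of right_pin_post_c0 in the frame of bar between 0.0235 and 0.0275 m) or (x of near_edge in the frame of bar above 0.01 m and x of left_pin_post_c0 in the frame of bar between -0.0275 and -0.0235 m and x of right_pin_post_c0 in the frame of bar between -0.0275 and -0.0235 m)) and linear speed of bar below 0.01 m/s); the robot touches nothing.
It fails at once if more than 10 N between the bar and the left pin (contact force between bar and left_pin above 10 N).
It fails at once if more than 10 N between the bar and the right pin (contact force between bar and right_pin above 10 N).
It fails at once if the bar is dropped or rammed on the panel (more than 60 N between them) (contact force between bar and panel above 60 N).
It fails at once if the mug, wax tin or glue tube is moved more than 15 mm (distance of any of mug, wax_tin, glue_tube from where it was at the start of the episode above 0.015 m).
It also fails if it takes over 61 s, if anything falls off the work surface, if the arm or the gripper's body presses on something with over 40 N, if the wrist force passes 120 N, or if a joint passes its speed limit or range.

## Working session

There is one attempt and no reset: what is moved stays moved. The work goes in short steps, Python scripts to look and compute and a tool call to move; the robot and the scene stay as the last step left them, time stands still between calls to the robot, and variables do not carry over. Pictures are saved under pics/ and viewed, at most 13 in all, crops included, and the job is handed in when it is done.

Besides the shell and the picture viewer there is one more tool, called after "Request:" by a JSON object that holds its "fn" and its "kwargs". apply_moves: Moves the arm, as the interface text tells. Its arguments: {"type":"object","properties":{"moves":{"type":"array"},"hand":{"type":"number"}},"required":["moves"]}

```bash
mkdir -p pics; cat > h.py <<'E'
import numpy as np, cv2
from station import r, imaging, models
def ray(c,px):
    d=np.linalg.inv(c["intrinsics"])@np.array([px[0],px[1],1.]); return np.array(c["eye"]),np.array(c["orientation"])@d
def onz(c,px,z):
    o,d=ray(c,px); return o+d*(z-o[2])/d[2]
def at(c,n,z):
    l=models.place_of(c,n)
    return [(round(q["confidence"],2),(np.array(q["at"])*[640,480]).round(1),onz(c,np.array(q["at"])*[640,480],z).round(4)) for q in l[:2]]
def proj(c,p):
    q=np.array(c["intrinsics"])@(np.array(c["orientation"]).T@(np.array(p)-c["eye"])); return q[:2]/q[2]
E
python3 - <<'E'
from h import *
for cam in ("scene","side"):
    c=imaging.capture(cam); cv2.imwrite(f"pics/{cam}0.png",c["frame"])
    print(cam,np.array(c["eye"]).round(3))
    for n,z in (("bar",0),("panel",0),("near_edge",.014),("left_pin",.014),("right_pin",.014),("mug",0),("wax_tin",0),("glue_tube",0)):
        print(n,at(c,n,z))
    for n in ("bar",):
        for m in models.cut_out(c,n)[:1]:
            k,_=cv2.findContours(m["region"].astype(np.uint8),0,2); k=max(k,key=cv2.contourArea)
            print(cv2.approxPolyDP(k,4,True)[:,0].tolist())
s=r.sense(); print({k:np.round(v,3).tolist() for k,v in s.items()}, r.pinch_z)
E
```

```text
scene [-0.092  0.645  0.901]
bar [(0.84, array([197.6, 352.6]), array([0.5306, 0.3409, 0.    ])), (0.27, array([294.2, 238.3]), array([ 0.6222, -0.0308,  0.    ]))]
panel [(0.87, array([340.2, 233.6]), array([ 0.5482, -0.1195,  0.    ]))]
near_edge [(0.61, array([375.1, 247. ]), array([ 0.4446, -0.1267,  0.014 ])), (0.6, array([341.9, 195.2]), array([ 0.6346, -0.2266,  0.014 ]))]
left_pin [(0.54, array([293.4, 235.4]), array([ 0.62  , -0.0266,  0.014 ]))]
right_pin [(0.71, array([344.2, 191.3]), array([ 0.6411, -0.2438,  0.014 ])), (0.21, array([200. , 357.4]), array([0.5083, 0.3496, 0.014 ]))]
mug [(0.9, array([442.6, 188.9]), array([ 0.4568, -0.4454,  0.    ])), (0.43, array([377.8, 246.2]), array([ 0.4499, -0.1455,  0.    ]))]
wax_tin [(0.61, array([324.9, 333.5]), array([0.3707, 0.1359, 0.    ]))]
glue_tube [(0.49, array([394.1, 167.9]), array([ 0.616 , -0.4374,  0.    ]))]
[[286, 303], [272, 295], [92, 390], [102, 415], [287, 315]]
side [ 0.142 -1.161  0.81 ]
bar [(0.65, array([293.7, 184. ]), array([0.5234, 0.3376, 0.    ]))]
panel [(0.66, array([361.9, 272.3]), array([ 0.556 ,
[... 395 characters left out ...]
in [(0.35, array([360.4, 271.5]), array([ 0.5537, -0.1339,  0.    ]))]
glue_tube [(0.79, array([448.4, 357. ]), array([ 0.6145, -0.4484, -0.    ])), (0.56, array([316.3, 276.9]), array([ 0.4505, -0.1208,  0.    ]))]
[[298, 174], [286, 181], [290, 217], [304, 215]]
{'time_s': 1.0, 'joints': [-54.855, 22.041, 0.453, 0.0, -68.413, -14.819], 'joint_velocities': [0.01, -0.047, -0.055, 0.029, -0.026, -0.055], 'effort': [0.0, -39.047, 18.763, 4.224, 0.015, -0.0], 'tcp_pos': [0.217, -0.586, 0.223], 'ee_rot': [[-0.938, -0.347, -0.0], [-0.347, 0.938, -0.0], [0.0, 0.0, -1.0]], 'wrist_force': [-0.083, 0.799, -0.103], 'moment': [0.032, -0.038, -0.009], 'gripper_force': 0.0, 'gripper_width': 0.998} 0.0187
```

View pics/scene0.png

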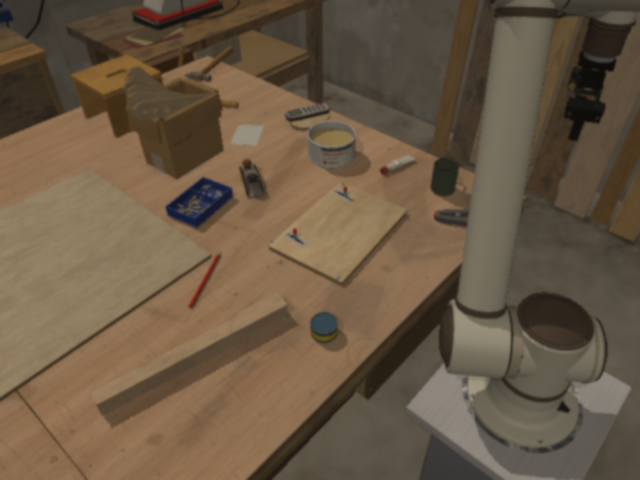

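View pics/side0.png

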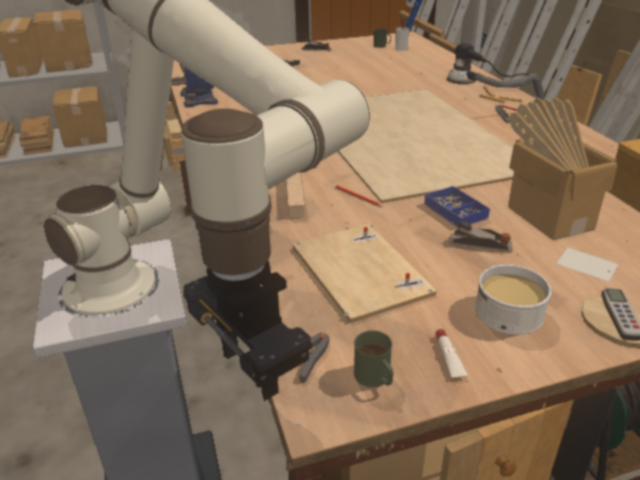

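The scene view shows the bar from about (95,400) to (285,305), the panel with red pins at about (295,232) and (345,187), and the tin at (324,327). The network positions match these. Next I fit the bar's pose and triangulate the red pin tops.

```bash
cat > meas.py <<'E'
from h import *
from scipy.optimize import minimize, least_squares
def boxmask(c,p,sz,z0=0):
    x,y,a=p; R=np.array([[np.cos(a),-np.sin(a)],[np.sin(a),np.cos(a)]])
    P=[proj(c,[*(R@[sx*sz[0]/2,sy*sz[1]/2]+[x,y]),z]) for sx in(-1,1) for sy in(-1,1) for z in(z0,z0+sz[2])]
    m=np.zeros((1920,2560),np.uint8); cv2.fillConvexPoly(m,cv2.convexHull((np.array(P)*4).astype(np.int32)),1); return cv2.resize(m.astype(np.float32),(640,480),interpolation=cv2.INTER_AREA)
def fit(cs,name,sz,p0,z0=0):
    ms=[(c,models.cut_out(c,name)[0]["region"].astype(np.float32)) for c in cs]
    f=lambda p:sum(np.abs(boxmask(c,p,sz,z0)-m).sum()/m.sum() for c,m in ms)
    b=None
    for da in(-.1,0,.1):
        q=minimize(f,np.array(p0)+[0,0,da],method="Nelder-Mead",options=dict(initial_simplex=np.array(p0)+[0,0,da]+np.array([[0,0,0],[.02,0,0],[0,.02,0],[0,0,.1]])))
        if b is None or q.fun<b.fun:b=q
    return b.x.round(4),round(b.fun,3)
def redtops(c,P):
    h=cv2.cvtColor(c["frame"],cv2.COLOR_BGR2HSV); out=[]
    m=(((h[...,0]<8)|(h[...,0]>172))&(h[...,1]>120)&(h[...,2]>70)).astype(np.uint8)
    n,l,s,ce=cv2.connectedComponentsWithStats(m)
    for p in P:
        u=proj(c,p); d=np.linalg.norm(ce[1:]-u,axis=1); i=d.argmin()+1; out.append((ce[i],s[i,4],d.min()))
    return out
def tri(cs,px):
    A=[];b=[]
    for c,p in zip(cs,px):
        o,d=ray(c,p); d/=np.linalg.norm(d); M=np.eye(3)-np.outer(d,d); A.append(M); b.append(M@o)
    return np.linalg.lstsq(np.vstack(A),np.hstack(b),rcond=None)[0]
E
python3 - <<'E'
from meas import *
cs=[imaging.capture(k) for k in("scene","side")]
print("bar",fit(cs[:1],"bar",(.042,.4,.04),(.53,.34,np.pi/2)))
print("panel",fit(cs,"panel",(.228,.321,.014),(.55,-.13,0)), fit(cs[1:],"panel",(.228,.321,.014),(.55,-.13,0)))
P=[[.615,-.02,.044],[.635,-.24,.044]]
t=[redtops(c,P) for c in cs]; print(t)
for i in(0,1): print(tri(cs,[t[0][i][0],t[1][i][0]]), [onz(c,t[k][i][0],.042) for k,c in enumerate(cs)])
c=imaging.capture("wrist"); print(c["eye"])
E
```

```text
bar (array([0.6204, 0.0832, 0.9121]), np.float64(1.215))
panel (array([ 0.5591, -0.1262,  0.1354]), np.float64(0.353)) (array([ 0.5615, -0.125 ,  0.1156]), np.float64(0.196))
[[(array([294.33333333, 230.44444444]), np.int32(9), np.float64(2.7614037772551208)), (array([344.75, 188.25]), np.int32(8), np.float64(4.412076290651474))], [(array([365.33333333, 228.44444444]), np.int32(9), np.float64(2.9605150795245923)), (array([407.25      , 274.91666667]), np.int32(12), np.float64(5.962855435548834))]]
[ 0.60931238 -0.02087825  0.04007696] [array([ 0.6081794, -0.0195213,  0.042    ]), array([ 0.60775412, -0.0240489 ,  0.042     ])]
[ 0.62667331 -0.22883415  0.0395873 ] [array([ 0.62525158, -0.2266275 ,  0.042     ]), array([ 0.62462097, -0.23211541,  0.042     ])]
[ 0.14077343 -0.61426444  0.38562369]
```

```bash
python3 - <<'E'
from meas import *
c=imaging.capture("scene"); c2=imaging.capture("side")
l=models.cut_out(c,"bar"); print([(q["confidence"],q["extent"],q["region"].sum()) for q in l])
for p,z in (((92,390),.04),((102,415),0),((272,295),.04),((286,303),.04),((287,315),.0)): print(p,onz(c,p,z).round(4))
for p,z in (((298,174),.04),((286,181),.04),((290,217),0),((304,215),0)): print(p,onz(c2,p,z).round(4))
f=cv2.resize(c["frame"][270:430,70:310],None,fx=3,fy=3,interpolation=cv2.INTER_CUBIC)
cv2.imwrite("pics/c1.png",f)
E
```

```text
[(0.72, [0.142, 0.6129, 0.3072, 0.2567], np.int64(5412))]
(92, 390) [0.5812 0.532  0.04  ]
(102, 415) [0.5522 0.542  0.    ]
(272, 295) [0.5017 0.1577 0.04  ]
(286, 303) [0.4638 0.1537 0.04  ]
(287, 315) [0.4642 0.1532 0.    ]
(298, 174) [0.5329 0.3193 0.04  ]
(286, 181) [0.4888 0.2882 0.04  ]
(290, 217) [0.4634 0.1578 0.    ]
(304, 215) [0.5019 0.1556 0.    ]
```

View pics/c1.png

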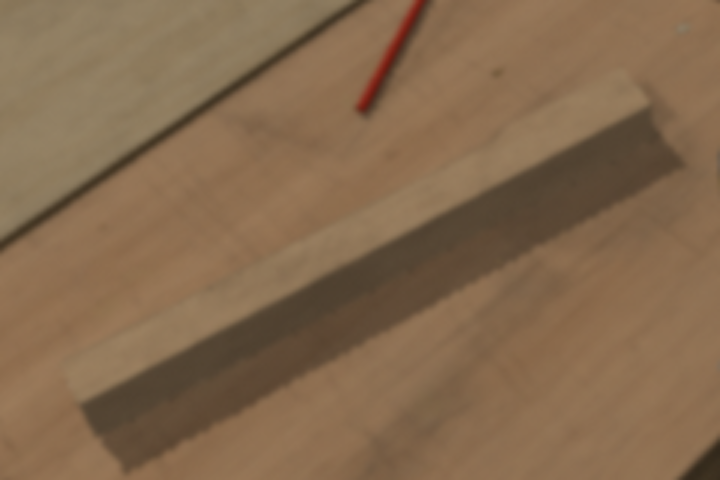

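The bar lies along y (yaw about -12°). The dark strip on its near side is shadow, which spoiled the mask. I refit using the top-face corners.

```bash
cat >> h.py <<'E'
def tool(dxyz,yaw_y):
    a=np.radians(yaw_y); y=np.array([np.cos(a),np.sin(a),0]); x=np.array([-y[1],y[0],0]); return np.array([x@dxyz,y@dxyz,-dxyz[2]])
E
python3 - <<'E'
from meas import *
c=imaging.capture("scene")
px=np.array([(278.3,293.3),(286.7,305),(92.3,390),(98.3,405)])
lc=np.array([(.021,-.2),(-.021,-.2),(.021,.2),(-.021,.2)])
W=[onz(c,p,.04) for p in px]; print(np.round(W,4))
def f(p):
    R=np.array([[np.cos(p[2]),-np.sin(p[2])],[np.sin(p[2]),np.cos(p[2])]]); return np.ravel([proj(c,[*(R@q+p[:2]),.04])-u for q,u in zip(lc,px)])
s=least_squares(f,[.52,.35,-.2]); p=s.x; print(p.round(4),np.degrees(p[2]).round(2),s.fun.round(1))
t=r.sense()["tcp_pos"]; yy=180+np.degrees(p[2])
d=np.array([p[0],p[1],.15])-t; print("y0",np.degrees(np.arctan2(.938,-.347)),"turn to",yy,"tool shift",tool(d,yy).round(4))
E
```

```text
[[0.4951 0.1455 0.04  ]
 [0.4588 0.1566 0.04  ]
 [0.5808 0.5317 0.04  ]
 [0.5457 0.5405 0.04  ]]
[ 0.5205  0.3425 -0.2194] -12.57 [ 0.1 -1.3  2.4 -0.7 -1.9 -0.7 -0.3  1.4]
y0 110.30124998621288 turn to 167.42776543628912 tool shift [-0.9723 -0.094   0.0725]
```

Request:
{"fn": "apply_moves", "kwargs": {"moves": [[[0,0,0],-6.35],[[0,0,0],-6.35],[[0,0,0],-6.35],[[0,0,0],-6.35],[[0,0,0],-6.35]], "hand": 0.087}}

```text
time_s: 1.97
tcp_pos: [0.2171, -0.586, 0.2225]
ee_rot: [[-0.61, -0.792, -0.0], [-0.792, 0.61, 0.0], [-0.0, 0.0, -1.0]]
wrist_force: [-1.1, 0.1, 0.3]
gripper_width: 0.996
gripper_force: 0.0
```

Request:
{"fn": "apply_moves", "kwargs": {"moves": [[[0,0,0],-6.35],[[0,0,0],-6.35],[[0,0,0],-6.35],[[0,0,0],-6.35]]}}

```text
time_s: 2.3
tcp_pos: [0.2171, -0.5861, 0.2226]
ee_rot: [[-0.211, -0.977, 0.0], [-0.977, 0.211, -0.0], [0.0, -0.0, -1.0]]
wrist_force: [0.7, -0.6, 0.2]
gripper_width: 1.0
gripper_force: 0.0
```

Request:
{"fn": "apply_moves", "kwargs": {"moves": [[[-0.038,-0.004,0],0],[[-0.038,-0.004,0],0],[[-0.038,-0.004,0],0],[[-0.038,-0.004,0],0],[[-0.038,-0.004,0],0]]}}

```text
time_s: 2.72
tcp_pos: [0.278, -0.4034, 0.2226]
ee_rot: [[-0.217, -0.976, 0.0], [-0.976, 0.217, -0.0], [0.0, -0.0, -1.0]]
wrist_force: [0.6, 0.2, 0.6]
gripper_width: 0.999
gripper_force: 0.0
```

Request:
{"fn": "apply_moves", "kwargs": {"moves": [[[-0.038,-0.004,0],0],[[-0.038,-0.004,0],0],[[-0.038,-0.004,0],0],[[-0.038,-0.004,0],0],[[-0.038,-0.004,0],0]]}}

```text
time_s: 3.13
tcp_pos: [0.3388, -0.2221, 0.223]
ee_rot: [[-0.217, -0.976, 0.001], [-0.976, 0.217, -0.0], [0.0, -0.001, -1.0]]
wrist_force: [1.4, -0.5, -0.4]
gripper_width: 0.995
gripper_force: 0.0
```

Request:
{"fn": "apply_moves", "kwargs": {"moves": [[[-0.038,-0.004,0],0],[[-0.038,-0.004,0],0],[[-0.038,-0.004,0],0],[[-0.038,-0.004,0],0],[[-0.038,-0.004,0],0]]}}

```text
time_s: 3.55
tcp_pos: [0.3995, -0.0407, 0.2231]
ee_rot: [[-0.216, -0.976, 0.002], [-0.976, 0.216, 0.0], [-0.001, -0.001, -1.0]]
wrist_force: [0.7, -0.7, -0.3]
gripper_width: 0.998
gripper_force: 0.0
```

Request:
{"fn": "apply_moves", "kwargs": {"moves": [[[-0.038,-0.004,0],0],[[-0.038,-0.004,0],0],[[-0.038,-0.004,0],0],[[-0.038,-0.004,0],0],[[-0.038,-0.004,0],0]]}}

```text
time_s: 3.97
tcp_pos: [0.4602, 0.1405, 0.2229]
ee_rot: [[-0.216, -0.976, 0.001], [-0.976, 0.216, 0.0], [-0.001, -0.001, -1.0]]
wrist_force: [0.8, 0.2, 0.4]
gripper_width: 0.998
gripper_force: 0.0
```

Request:
{"fn": "apply_moves", "kwargs": {"moves": [[[-0.038,-0.004,0],0],[[-0.038,-0.004,0],0],[[-0.038,-0.004,0],0],[[-0.038,-0.004,0],0],[[-0.03,-0.004,0],0]]}}

```text
time_s: 4.38
tcp_pos: [0.5195, 0.3146, 0.2224]
ee_rot: [[-0.216, -0.977, 0.001], [-0.977, 0.216, 0.0], [-0.0, -0.0, -1.0]]
wrist_force: [-0.1, 0.3, 0.7]
gripper_width: 1.004
gripper_force: 0.0
```

```bash
python3 - <<'E'
from meas import *
c=imaging.capture("wrist"); cv2.imwrite("pics/w1.png",c["frame"]); s=r.sense()
print(s["tcp_pos"],c["eye"],np.degrees(np.arctan2(s["ee_rot"][1][1],s["ee_rot"][0][1])), proj(c,[.5205,.3425,.04]))
p=(.5205,.3425,-.2194);R=np.array([[np.cos(p[2]),-np.sin(p[2])],[np.sin(p[2]),np.cos(p[2])]])
for q in [(.021,-.2),(-.021,-.2),(.021,.2),(-.021,.2)]: print(proj(c,[*(R@q+p[:2]),.04]).round(0))
E
```

```text
[0.52153821 0.31863233 0.22153953] [0.50137057 0.23552458 0.3854399 ] 167.69452701646267 [334.71839885 240.53019437]
[308. -13.]
[364. -13.]
[314. 423.]
[354. 423.]
```

View pics/w1.png

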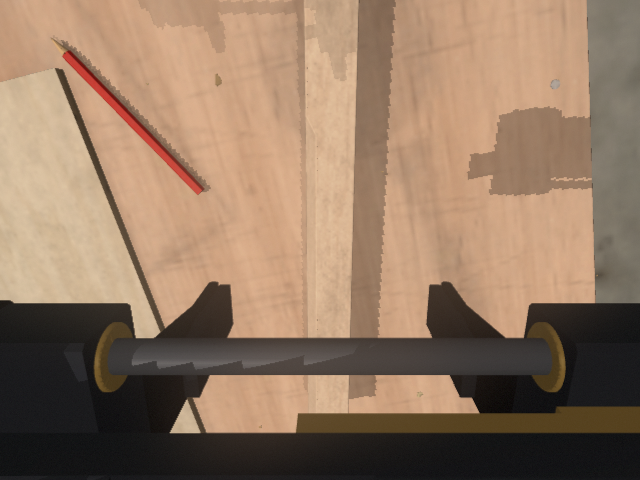

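The wrist view shows the bar's top face centred between the fingers: right edge at about column 355, left at about 310, fingers at 232 and 428. I descend and grasp.

Request:
{"fn": "apply_moves", "kwargs": {"moves": [[[-0.0235,0.002,0.03],0],[[0,0,0.04],0],[[0,0,0.04],0],[[0,0,0.04],0],[[0,0,0.03],0]]}}

```text
time_s: 4.85
tcp_pos: [0.5208, 0.3341, 0.0393]
ee_rot: [[-0.217, -0.976, -0.003], [-0.976, 0.217, -0.002], [0.003, 0.002, -1.0]]
wrist_force: [-0.1, 0.8, -0.3]
gripper_width: 1.001
gripper_force: 0.0
```

Request:
{"fn": "apply_moves", "kwargs": {"moves": [[[0,0,0.02],0],[[0,0,0.0115],0],[[0,0,0],0]]}}

```text
time_s: 5.1
tcp_pos: [0.5209, 0.3338, 0.0083]
ee_rot: [[-0.217, -0.976, -0.004], [-0.976, 0.217, -0.004], [0.005, 0.003, -1.0]]
wrist_force: [0.8, -0.7, -1.1]
gripper_width: 0.999
gripper_force: 0.0
```

Request:
{"fn": "apply_moves", "kwargs": {"moves": [[[0,0,0],0],[[0,0,0],0],[[0,0,0],0],[[0,0,0],0],[[0,0,0],0]], "hand": 0.03}}

```text
time_s: 5.52
tcp_pos: [0.5226, 0.3357, 0.0124]
ee_rot: [[-0.217, -0.976, 0.002], [-0.976, 0.217, 0.002], [-0.002, -0.001, -1.0]]
wrist_force: [-0.1, 0.6, 0.3]
gripper_width: 0.706
gripper_force: 0.0
```

Request:
{"fn": "apply_moves", "kwargs": {"moves": [[[0,0,0],0],[[0,0,0],0],[[0,0,0],0],[[0,0,0],0],[[0,0,0],0]]}}

```text
time_s: 5.93
tcp_pos: [0.5226, 0.3355, 0.0115]
ee_rot: [[-0.217, -0.976, 0.001], [-0.976, 0.217, 0.001], [-0.001, -0.001, -1.0]]
wrist_force: [1.3, -0.1, 1.7]
gripper_width: 0.484
gripper_force: 30.0
```

Request:
{"fn": "apply_moves", "kwargs": {"moves": [[[0,0,-0.005],0],[[0,0,-0.015],0],[[0,0,-0.03],0],[[0,0,-0.03],0],[[0,0,0],0]]}}

```text
time_s: 6.35
tcp_pos: [0.5247, 0.3375, 0.0967]
ee_rot: [[-0.215, -0.977, 0.008], [-0.977, 0.215, 0.006], [-0.008, -0.006, -1.0]]
wrist_force: [1.9, 1.3, -2.9]
gripper_width: 0.482
gripper_force: 30.0
```

Request:
{"fn": "apply_moves", "kwargs": {"moves": [[[0,0,-0.02],-3],[[0,0,0],-4.3],[[0,0,0],-4.3],[[0,0,0],-3.6],[[0,0,0],-2]]}}

```text
time_s: 6.77
tcp_pos: [0.5206, 0.3344, 0.1092]
ee_rot: [[0.084, -0.996, -0.004], [-0.996, -0.084, -0.002], [0.002, 0.004, -1.0]]
wrist_force: [0.4, 0.1, -3.4]
gripper_width: 0.484
gripper_force: 30.0
```

Request:
{"fn": "apply_moves", "kwargs": {"moves": [[[0.01,0,0],0],[[0.02,0,0],0],[[0.03,0,0],0],[[0.03,0,0],0],[[0.03,0,0],0]]}}

```text
time_s: 7.18
tcp_pos: [0.5305, 0.2135, 0.1097]
ee_rot: [[0.081, -0.997, -0.003], [-0.997, -0.081, -0.002], [0.001, 0.003, -1.0]]
wrist_force: [0.4, 0.5, -4.7]
gripper_width: 0.479
gripper_force: 30.0
```

Request:
{"fn": "apply_moves", "kwargs": {"moves": [[[0.03,-0.001,0],0],[[0.03,-0.001,0],0],[[0.03,-0.001,0],0],[[0.03,-0.001,0],0],[[0.03,-0.001,0],0]]}}

```text
time_s: 7.6
tcp_pos: [0.5476, 0.0644, 0.11]
ee_rot: [[0.08, -0.997, -0.003], [-0.997, -0.08, -0.0], [0.0, 0.003, -1.0]]
wrist_force: [0.9, -0.5, -4.5]
gripper_width: 0.48
gripper_force: 30.0
```

Request:
{"fn": "apply_moves", "kwargs": {"moves": [[[0.03,0,0],0],[[0.03,0,0],0],[[0.03,0,0],0],[[0.03,0,0],0],[[0.03,0,0],0]]}}

```text
time_s: 8.02
tcp_pos: [0.5597, -0.0848, 0.1099]
ee_rot: [[0.08, -0.997, -0.003], [-0.997, -0.08, 0.0], [-0.001, 0.003, -1.0]]
wrist_force: [1.0, -0.1, -4.2]
gripper_width: 0.481
gripper_force: 30.0
```

Request:
{"fn": "apply_moves", "kwargs": {"moves": [[[0.02,0,0],0],[[0.015,0,0],0],[[0.01,0,0],0],[[0,0,0],0],[[0,0,0],0]]}}

```text
time_s: 8.43
tcp_pos: [0.5642, -0.128, 0.1103]
ee_rot: [[0.08, -0.997, -0.002], [-0.997, -0.08, 0.0], [-0.001, 0.002, -1.0]]
wrist_force: [-0.1, 0.2, -4.1]
gripper_width: 0.484
gripper_force: 30.0
```

```bash
python3 - <<'E'
from meas import *
s=r.sense(); print(np.round(s["tcp_pos"],4),np.round(s["ee_rot"],4).tolist(),np.round(s["wrist_force"],1),np.round(s["moment"],2))
c=imaging.capture("scene"); d=imaging.capture("side"); w=imaging.capture("wrist")
a=np.zeros((480,800,3),np.uint8); 
A=cv2.resize(c["frame"][140:340,180:440],(520,400)); B=cv2.resize(d["frame"][180:380,230:490],(520,400))
cv2.imwrite("pics/p2.png",np.vstack([np.hstack([A[:, :390],B[:,:400]])]))
cv2.imwrite("pics/w2.png",w["frame"])
for k,p in (("L",[.6093,-.0209,.042]),("R",[.6267,-.2288,.042])): print(k,proj(w,p))
print(redtops(w,[[.6093,-.0209,.042],[.6267,-.2288,.042]]))
E
```

```text
[ 0.5642 -0.128   0.1103] [[0.0799, -0.9968, -0.0017], [-0.9968, -0.0799, 0.0005], [-0.0006, 0.0016, -1.0]] [-0.1  0.2 -4.1] [-0.03  0.1  -0.  ]
L [250.71983289 394.68850526]
R [227.41988601  64.28976234]
[(array([253.88888889, 398.44444444]), np.int32(9), np.float64(4.914264448816189)), (array([226.28020566,  61.80719794]), np.int32(389), np.float64(2.731665664977084))]
```

View pics/p2.png

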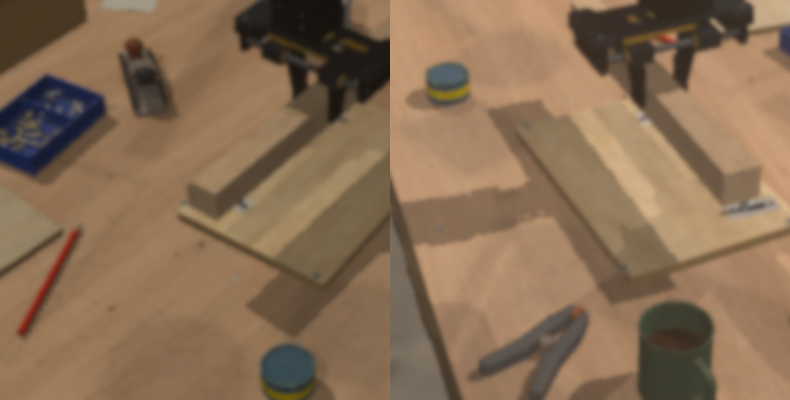

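View pics/w2.png

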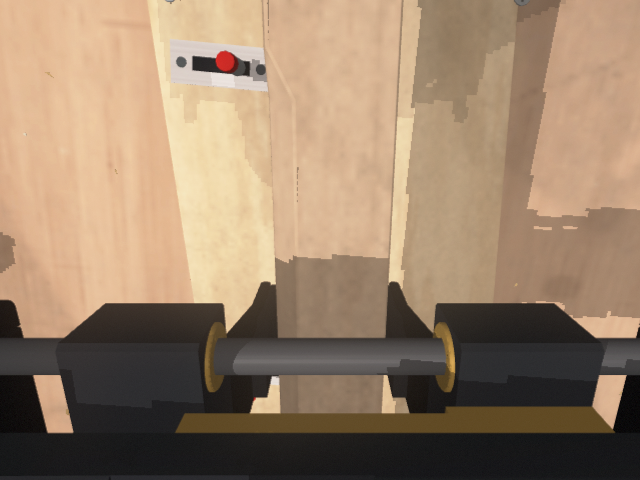

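The wrist view shows the bar held square, with the right pin at (226,62), matching the triangulated point to about 2 px. I lower it onto the panel.

Request:
{"fn": "apply_moves", "kwargs": {"moves": [[[0,0,0.03],0],[[0,0,0.03],0],[[0,0,0.014],0],[[0,0,0.005],0],[[0,0,0],0]]}}

```text
time_s: 9.0
tcp_pos: [0.5644, -0.1271, 0.0308]
ee_rot: [[0.083, -0.997, -0.003], [-0.997, -0.083, -0.0], [-0.0, 0.003, -1.0]]
wrist_force: [-0.3, -0.3, -4.0]
gripper_width: 0.481
gripper_force: 30.0
```

Request:
{"fn": "apply_moves", "kwargs": {"moves": [[[0,0,0.002],0],[[0,0,0.001],0],[[0,0,0.001],0],[[0,0,0.0005],0],[[0,0,0],0]]}}

```text
time_s: 9.42
tcp_pos: [0.5654, -0.1278, 0.0282]
ee_rot: [[0.081, -0.997, 0.001], [-0.997, -0.081, 0.0], [0.0, -0.001, -1.0]]
wrist_force: [-0.1, -0.3, -4.4]
gripper_width: 0.479
gripper_force: 30.0
```

Request:
{"fn": "apply_moves", "kwargs": {"moves": [[[0,0,0.0005],0],[[0,0,0.0005],0],[[0,0,0],0]]}}

```text
time_s: 9.67
tcp_pos: [0.565, -0.1278, 0.0266]
ee_rot: [[0.081, -0.997, 0.0], [-0.997, -0.081, 0.0], [-0.0, -0.0, -1.0]]
wrist_force: [0.2, 0.2, -4.6]
gripper_width: 0.476
gripper_force: 30.0
```

Request:
{"fn": "apply_moves", "kwargs": {"moves": [[[0,0,0.0005],0],[[0,0,0],0],[[0,0,0],0]]}}

```text
time_s: 9.92
tcp_pos: [0.565, -0.1278, 0.026]
ee_rot: [[0.082, -0.997, -0.0], [-0.997, -0.082, 0.0], [-0.0, 0.0, -1.0]]
wrist_force: [-0.7, 0.3, -4.2]
gripper_width: 0.483
gripper_force: 30.0
```

Request:
{"fn": "apply_moves", "kwargs": {"moves": [[[0,0,0.0005],0],[[0,0,0],0],[[0,0,0],0]]}}

```text
time_s: 10.17
tcp_pos: [0.5651, -0.1278, 0.0256]
ee_rot: [[0.082, -0.997, 0.0], [-0.997, -0.082, 0.0], [0.0, -0.0, -1.0]]
wrist_force: [-0.1, 0.1, -3.4]
gripper_width: 0.481
gripper_force: 30.0
```

Request:
{"fn": "apply_moves", "kwargs": {"moves": [[[0,0,0.0004],0],[[0,0,0],0],[[0,0,0],0]]}}

```text
time_s: 10.42
tcp_pos: [0.5652, -0.1278, 0.0254]
ee_rot: [[0.082, -0.997, 0.0], [-0.997, -0.082, -0.0], [0.0, -0.0, -1.0]]
wrist_force: [-0.3, 0.6, -1.6]
gripper_width: 0.483
gripper_force: 30.0
```

Request:
{"fn": "apply_moves", "kwargs": {"moves": [[[0,0,0.0002],0],[[0,0,0],0],[[0,0,0],0]]}}

```text
time_s: 10.67
tcp_pos: [0.5652, -0.1278, 0.0254]
ee_rot: [[0.082, -0.997, 0.0], [-0.997, -0.082, -0.0], [0.0, -0.0, -1.0]]
wrist_force: [-1.4, 1.1, 1.6]
gripper_width: 0.483
gripper_force: 30.0
```

Request:
{"fn": "apply_moves", "kwargs": {"moves": [[[0,0,0],0],[[0,0,0],0],[[0,0,0],0],[[0,0,0],0],[[0,0,0],0]], "hand": 0.06}}

```text
time_s: 11.08
tcp_pos: [0.5653, -0.1278, 0.025]
ee_rot: [[0.082, -0.997, 0.0], [-0.997, -0.082, -0.0], [0.0, -0.0, -1.0]]
wrist_force: [-0.8, 0.1, 0.5]
gripper_width: 0.674
gripper_force: 0.0
```

Request:
{"fn": "apply_moves", "kwargs": {"moves": [[[0,0,-0.001],0],[[0,0,0],0],[[0,0,0],0],[[0,0,0],0],[[0,0,0],0]]}}

```text
time_s: 11.5
tcp_pos: [0.5651, -0.1278, 0.0259]
ee_rot: [[0.082, -0.997, 0.0], [-0.997, -0.082, -0.0], [0.0, -0.0, -1.0]]
wrist_force: [-0.2, -0.2, 1.0]
gripper_width: 0.69
gripper_force: 0.0
```

```bash
python3 - <<'E'
from meas import *
s=r.sense(); print(np.round(s["tcp_pos"],4),np.round(s["wrist_force"],1),s["gripper_width"])
c=imaging.capture("wrist"); cv2.imwrite("pics/w3.png",c["frame"])
P=[[.6093,-.0209,.042],[.6263,-.2305,.042]]
print([proj(c,p) for p in P]); print(redtops(c,P))
E
```

```text
[ 0.5651 -0.1278  0.0259] [-0.2 -0.2  1. ] 0.6898450006504897
[array([218.92481909, 512.76635695]), array([167.86314165,  30.63254796])]
[(array([165.54920914,  32.20210896]), np.int32(1138), np.float64(483.5193400316206)), (array([165.54920914,  32.20210896]), np.int32(1138), np.float64(2.796033870669492))]
```

View pics/w3.png

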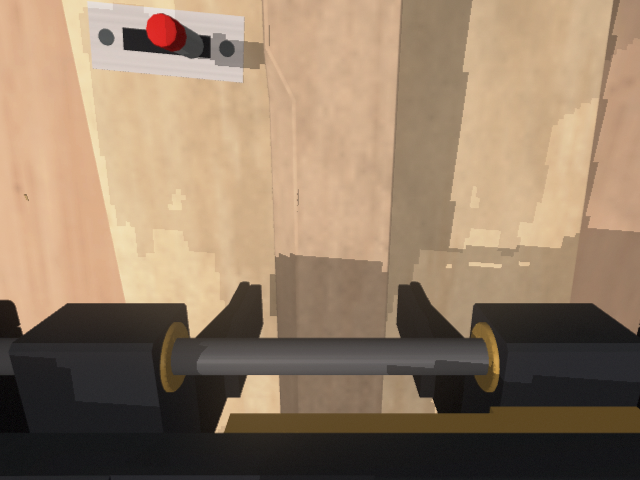

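The bar lies flat and released on the panel. Next I lower slightly and push with the near finger, midway between the pins.

Request:
{"fn": "apply_moves", "kwargs": {"moves": [[[0,0,0.006],0],[[0,-0.002,0],0],[[0,-0.002,0],0],[[0,-0.002,0],0],[[0,-0.001,0],0]]}}

```text
time_s: 11.97
tcp_pos: [0.5726, -0.1272, 0.0199]
ee_rot: [[0.082, -0.997, 0.0], [-0.997, -0.082, -0.0], [0.0, -0.0, -1.0]]
wrist_force: [0.5, 0.6, -0.6]
gripper_width: 0.69
gripper_force: 0.0
```

Request:
{"fn": "apply_moves", "kwargs": {"moves": [[[0,-0.001,0],0],[[0,-0.001,0],0],[[0,-0.001,0],0],[[0,-0.001,0],0],[[0,-0.001,0],0]]}}

```text
time_s: 12.38
tcp_pos: [0.5762, -0.1269, 0.0198]
ee_rot: [[0.081, -0.997, -0.002], [-0.997, -0.081, -0.0], [-0.0, 0.002, -1.0]]
wrist_force: [-2.1, 0.4, 2.2]
gripper_width: 0.691
gripper_force: 1.0
```

Request:
{"fn": "apply_moves", "kwargs": {"moves": [[[0,-0.0015,0],0],[[0,-0.0015,0],0],[[0,-0.0015,0],0],[[0,-0.0015,0],0],[[0,-0.0015,0],0]]}}

```text
time_s: 12.8
tcp_pos: [0.5846, -0.1262, 0.0199]
ee_rot: [[0.082, -0.997, -0.0], [-0.997, -0.082, 0.0], [-0.0, 0.0, -1.0]]
wrist_force: [-1.6, -0.1, 0.6]
gripper_width: 0.689
gripper_force: 0.9
```

Request:
{"fn": "apply_moves", "kwargs": {"moves": [[[0,-0.0015,0],0],[[0,-0.0015,0],0],[[0,-0.0015,0],0],[[0,-0.0015,0],0],[[0,0,0],0]]}}

```text
time_s: 13.22
tcp_pos: [0.5911, -0.1257, 0.0199]
ee_rot: [[0.082, -0.997, 0.001], [-0.997, -0.082, -0.0], [0.0, -0.001, -1.0]]
wrist_force: [-1.2, 0.4, 0.6]
gripper_width: 0.69
gripper_force: 0.4
```

```bash
python3 - <<'E'
from meas import *
s=r.sense(); print(np.round(s["tcp_pos"],4),np.round(s["wrist_force"],1),np.round(s["moment"],2),s["gripper_width"])
c=imaging.capture("wrist"); cv2.imwrite("pics/w4.png",c["frame"])
E
```

```text
[ 0.5911 -0.1257  0.0199] [-1.2  0.4  0.6] [-0.01  0.39  0.  ] 0.6902385566209642
```

View pics/w4.png

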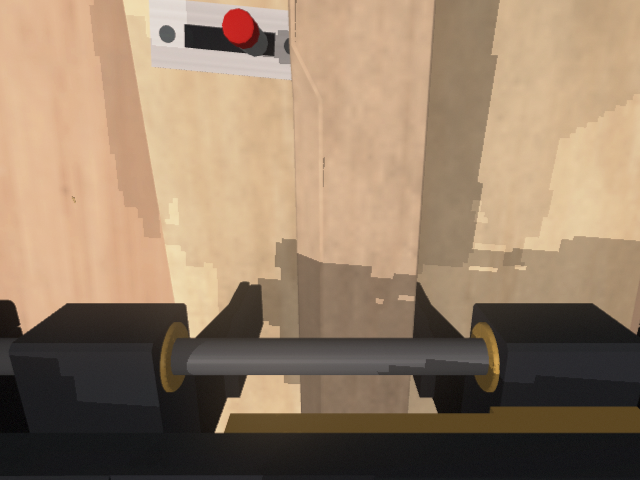

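Request:
{"fn": "apply_moves", "kwargs": {"moves": [[[0,-0.001,0],0],[[0,-0.001,0],0],[[0,-0.001,0],0],[[0,-0.001,0],0],[[0,-0.001,0],0]]}}

```text
time_s: 13.68
tcp_pos: [0.5955, -0.1253, 0.0199]
ee_rot: [[0.082, -0.997, -0.0], [-0.997, -0.082, -0.0], [-0.0, 0.0, -1.0]]
wrist_force: [-1.4, -0.1, 1.2]
gripper_width: 0.687
gripper_force: 0.8
```

Request:
{"fn": "apply_moves", "kwargs": {"moves": [[[0,-0.0004,0],0],[[0,-0.0004,0],0],[[0,-0.0004,0],0],[[0,-0.0004,0],0],[[0,-0.0004,0],0]]}}

```text
time_s: 14.1
tcp_pos: [0.5975, -0.1252, 0.0199]
ee_rot: [[0.082, -0.997, -0.0], [-0.997, -0.082, 0.0], [-0.0, 0.0, -1.0]]
wrist_force: [-1.0, -0.5, -0.3]
gripper_width: 0.693
gripper_force: 0.8
```

```bash
python3 - <<'E'
from meas import *
s=r.sense(); print(np.round(s["tcp_pos"],4),np.round(s["wrist_force"],1),np.round(s["moment"],2),s["gripper_force"])
E
```

```text
[ 0.5975 -0.1252  0.0199] [-1.  -0.5 -0.3] [-0.07  0.51 -0.01] 0.7697950592410052
```

Request:
{"fn": "apply_moves", "kwargs": {"moves": [[[0,-0.0003,0],0],[[0,-0.0003,0],0],[[0,-0.0003,0],0],[[0,-0.0003,0],0],[[0,-0.0003,0],0]]}}

```text
time_s: 14.52
tcp_pos: [0.599, -0.125, 0.0199]
ee_rot: [[0.082, -0.997, 0.0], [-0.997, -0.082, 0.0], [-0.0, -0.0, -1.0]]
wrist_force: [-1.0, -0.5, -0.2]
gripper_width: 0.691
gripper_force: 0.7
```

```bash
cat > s.py <<'E'
from meas import *
s=r.sense(); print(np.round(s["tcp_pos"],4),np.round(s["wrist_force"],1),np.round(s["moment"],2),s["gripper_force"])
c=imaging.capture("wrist"); g=c["frame"]
red=redtops(c,[[.6263,-.2305,.042]])[0][0]; print(red)
cv2.imwrite("pics/w5.png",cv2.resize(g[0:100,180:340],None,fx=4,fy=4,interpolation=cv2.INTER_CUBIC))
E
python3 s.py
```

```text
[ 0.599  -0.125   0.0199] [-1.  -0.5 -0.2] [ 0.02  0.5  -0.02] 0.7264105905778706
[265.0046729   28.31308411]
```

View pics/w5.png

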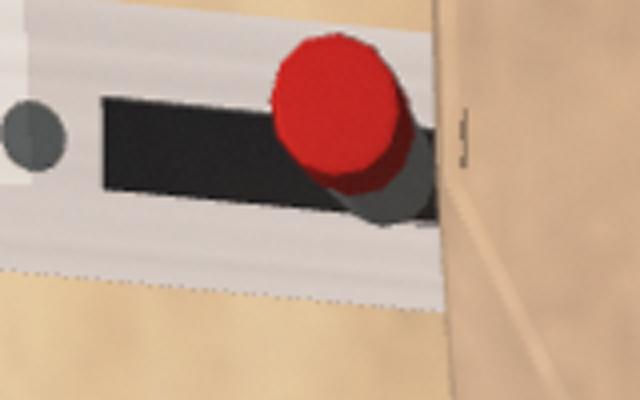

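The right pin is within about 2 mm of the bar's edge. I continue in fine steps.

Request:
{"fn": "apply_moves", "kwargs": {"moves": [[[0,-0.0002,0],0],[[0,-0.0002,0],0],[[0,-0.0002,0],0],[[0,-0.0002,0],0],[[0,-0.0002,0],0]]}}

```text
time_s: 14.98
tcp_pos: [0.6, -0.1249, 0.02]
ee_rot: [[0.081, -0.997, 0.0], [-0.997, -0.081, 0.0], [-0.0, -0.0, -1.0]]
wrist_force: [-0.8, -0.9, -0.5]
gripper_width: 0.696
gripper_force: 0.7
```

```bash
python3 s.py
```

```text
[ 0.6    -0.1249  0.02  ] [-0.8 -0.9 -0.5] [-0.05  0.47  0.02] 0.6786140306212474
[268.10009355  28.28624883]
```

Request:
{"fn": "apply_moves", "kwargs": {"moves": [[[0,-0.0002,0],0],[[0,-0.0002,0],0],[[0,-0.0002,0],0],[[0,-0.0002,0],0],[[0,0,0],0]]}}

```text
time_s: 15.45
tcp_pos: [0.6008, -0.1249, 0.0199]
ee_rot: [[0.082, -0.997, 0.0], [-0.997, -0.082, -0.0], [0.0, -0.0, -1.0]]
wrist_force: [-0.4, -0.7, -0.8]
gripper_width: 0.69
gripper_force: 0.6
```

```bash
python3 s.py
```

```text
[ 0.6008 -0.1249  0.0199] [-0.4 -0.7 -0.8] [-0.04  0.37 -0.06] 0.5763492717960617
[270.72710104  28.31728045]
```

Request:
{"fn": "apply_moves", "kwargs": {"moves": [[[0,-0.0002,0],0],[[0,-0.0002,0],0],[[0,-0.0002,0],0],[[0,-0.0002,0],0],[[0,0,0],0]]}}

```text
time_s: 15.92
tcp_pos: [0.6016, -0.1248, 0.02]
ee_rot: [[0.082, -0.997, 0.0], [-0.997, -0.082, 0.0], [-0.0, -0.0, -1.0]]
wrist_force: [-1.4, -0.2, -0.0]
gripper_width: 0.694
gripper_force: 0.6
```

```bash
python3 s.py
```

```text
[ 0.6016 -0.1248  0.02  ] [-1.4 -0.2 -0. ] [0.02 0.4  0.06] 0.592656510634697
[272.69080235  28.18003914]
```

Request:
{"fn": "apply_moves", "kwargs": {"moves": [[[0,-0.0002,0],0],[[0,-0.0002,0],0],[[0,-0.0002,0],0],[[0,0,0],0]]}}

```text
time_s: 16.3
tcp_pos: [0.6022, -0.1248, 0.02]
ee_rot: [[0.082, -0.997, 0.0], [-0.997, -0.082, 0.0], [0.0, -0.0, -1.0]]
wrist_force: [-0.6, 0.8, -0.4]
gripper_width: 0.692
gripper_force: 0.6
```

```bash
python3 s.py
```

```text
[ 0.6022 -0.1248  0.02  ] [-0.6  0.8 -0.4] [-0.03  0.48 -0.01] 0.6047148945435765
[274.14184397  28.0141844 ]
```

Request:
{"fn": "apply_moves", "kwargs": {"moves": [[[0,-0.0001,0],0],[[0,-0.0001,0],0],[[0,-0.0001,0],0],[[0,-0.0001,0],0]]}}

```text
time_s: 16.68
tcp_pos: [0.6023, -0.1247, 0.0199]
ee_rot: [[0.082, -0.997, -0.0], [-0.997, -0.082, -0.0], [-0.0, 0.0, -1.0]]
wrist_force: [-1.9, -0.1, 0.3]
gripper_width: 0.694
gripper_force: 0.9
```

Request:
{"fn": "apply_moves", "kwargs": {"moves": [[[0,-0.0001,0],0],[[0,-0.0001,0],0],[[0,-0.0001,0],0],[[0,-0.0001,0],0]]}}

```text
time_s: 17.02
tcp_pos: [0.6024, -0.1247, 0.0199]
ee_rot: [[0.081, -0.997, -0.001], [-0.997, -0.081, 0.0], [-0.0, 0.001, -1.0]]
wrist_force: [-3.3, -0.1, 0.9]
gripper_width: 0.694
gripper_force: 1.5
```

```bash
python3 s.py
```

```text
[ 0.6024 -0.1247  0.0199] [-3.3 -0.1  0.9] [-0.02  0.97  0.01] 1.5161599894054234
[274.70552147  27.91002045]
```

Request:
{"fn": "apply_moves", "kwargs": {"moves": [[[0,-0.0002,0],0],[[0,-0.0002,0],0],[[0,-0.0002,0],0],[[0,-0.0002,0],0],[[0,0,0],0]]}}

```text
time_s: 17.48
tcp_pos: [0.6025, -0.1247, 0.0198]
ee_rot: [[0.081, -0.997, -0.003], [-0.997, -0.081, -0.0], [-0.0, 0.003, -1.0]]
wrist_force: [-5.9, 0.8, 3.4]
gripper_width: 0.694
gripper_force: 2.8
```

```bash
python3 s.py
```

```text
[ 0.6025 -0.1247  0.0198] [-5.9  0.8  3.4] [ 0.08  1.78 -0.05] 2.7569659519940615
[274.79408767  27.83588175]
```

Request:
{"fn": "apply_moves", "kwargs": {"moves": [[[0,-0.0002,0],0],[[0,-0.0002,0],0],[[0,-0.0002,0],0],[[0,-0.0002,0],0],[[0,0,0],0]]}}

```text
time_s: 17.95
tcp_pos: [0.6025, -0.1247, 0.0198]
ee_rot: [[0.081, -0.997, -0.005], [-0.997, -0.081, -0.0], [-0.0, 0.005, -1.0]]
wrist_force: [-6.8, 0.8, 3.6]
gripper_width: 0.692
gripper_force: 3.4
```

```bash
python3 s.py
```

```text
[ 0.6025 -0.1247  0.0198] [-6.8  0.8  3.6] [ 0.01  2.24 -0.04] 3.3953308314085007
[274.8336714   27.77890467]
```

Request:
{"fn": "apply_moves", "kwargs": {"moves": [[[0,-0.0002,0],0],[[0,-0.0002,0],0],[[0,-0.0002,0],0],[[0,-0.0002,0],0],[[0,-0.0002,0],0]]}}

```text
time_s: 18.42
tcp_pos: [0.6025, -0.1247, 0.0197]
ee_rot: [[0.081, -0.997, -0.007], [-0.997, -0.081, -0.0], [-0.0, 0.007, -1.0]]
wrist_force: [-8.3, 0.6, 5.1]
gripper_width: 0.691
gripper_force: 4.3
```

Request:
{"fn": "apply_moves", "kwargs": {"moves": [[[0,-0.0002,0],0],[[0,-0.0001,0],0],[[0,0,0],0],[[0,0,0],0]]}}

```text
time_s: 18.75
tcp_pos: [0.6025, -0.1247, 0.0197]
ee_rot: [[0.081, -0.997, -0.007], [-0.997, -0.081, -0.0], [-0.001, 0.007, -1.0]]
wrist_force: [-9.0, 0.4, 4.6]
gripper_width: 0.691
gripper_force: 4.4
```

```bash
python3 s.py
```

```text
[ 0.6025 -0.1247  0.0197] [-9.   0.4  4.6] [0.12 2.83 0.  ] 4.4230926828458905
[274.91532258  27.79637097]
```

Request:
{"fn": "apply_moves", "kwargs": {"moves": [[[0,-0.0002,0],0],[[0,-0.0002,0],0],[[0,0,0],0],[[0,0,0],0],[[0,0,0],0]]}}

```text
time_s: 19.22
tcp_pos: [0.6025, -0.1247, 0.0197]
ee_rot: [[0.081, -0.997, -0.008], [-0.997, -0.081, -0.0], [-0.001, 0.008, -1.0]]
wrist_force: [-9.6, 0.4, 6.4]
gripper_width: 0.695
gripper_force: 4.7
```

Request:
{"fn": "apply_moves", "kwargs": {"moves": [[[0,0,0],0],[[0,0,0],0],[[0,0,0],0],[[0,0,0],0],[[0,0,0],0]]}}

```text
time_s: 19.63
tcp_pos: [0.6025, -0.1247, 0.0197]
ee_rot: [[0.081, -0.997, -0.008], [-0.997, -0.081, -0.0], [-0.001, 0.008, -1.0]]
wrist_force: [-9.5, 0.5, 5.2]
gripper_width: 0.691
gripper_force: 4.7
```

Request:
{"fn": "apply_moves", "kwargs": {"moves": [[[0,0,0],0],[[0,0,0],0],[[0,0,0],0],[[0,0,0],0],[[0,0,0],0]]}}

```text
time_s: 20.05
tcp_pos: [0.6025, -0.1247, 0.0197]
ee_rot: [[0.081, -0.997, -0.008], [-0.997, -0.081, -0.0], [-0.001, 0.008, -1.0]]
wrist_force: [-9.6, 0.6, 6.1]
gripper_width: 0.689
gripper_force: 4.7
```

```bash
python3 - <<'E'
from meas import *
s=r.sense(); print(np.round(s["wrist_force"],1),np.round(s["moment"],2),s["gripper_force"])
c=imaging.capture("scene"); d=imaging.capture("side")
A=cv2.resize(c["frame"][170:270,260:360],(400,400),interpolation=2); B=cv2.resize(d["frame"][205:305,335:435],(400,400),interpolation=2)
cv2.imwrite("pics/p6.png",np.hstack([A,B]))
E
```

```text
[-9.6  0.6  6.1] [ 0.06  3.06 -0.07] 4.739067340269685
```

View pics/p6.png

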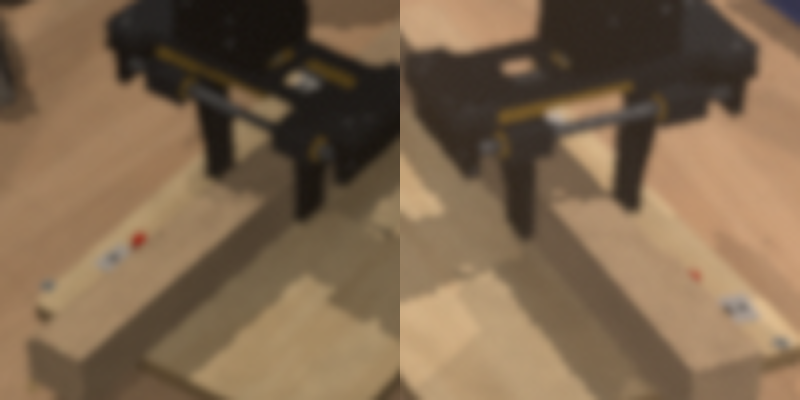

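Both pins sit against the bar's far side: red tops at (138,240) in the left half and (695,275) in the right half. I press slightly more for margin, hold, then back off gently.

Request:
{"fn": "apply_moves", "kwargs": {"moves": [[[0,-0.0002,0],0],[[0,-0.0002,0],0],[[0,-0.0002,0],0],[[0,0,0],0],[[0,0,0],0]]}}

```text
time_s: 20.57
tcp_pos: [0.6025, -0.1247, 0.0196]
ee_rot: [[0.081, -0.997, -0.01], [-0.997, -0.081, -0.0], [-0.001, 0.01, -1.0]]
wrist_force: [-9.9, 0.7, 7.3]
gripper_width: 0.692
gripper_force: 5.2
```

Request:
{"fn": "apply_moves", "kwargs": {"moves": [[[0,0,0],0],[[0,0,0],0],[[0,0,0],0],[[0,0,0],0],[[0,0,0],0]]}}

```text
time_s: 20.98
tcp_pos: [0.6025, -0.1247, 0.0196]
ee_rot: [[0.081, -0.997, -0.01], [-0.997, -0.081, -0.0], [-0.001, 0.009, -1.0]]
wrist_force: [-10.4, 0.5, 6.0]
gripper_width: 0.692
gripper_force: 5.2
```

Request:
{"fn": "apply_moves", "kwargs": {"moves": [[[0,0,0],0],[[0,0,0],0],[[0,0,0],0],[[0,0,0],0],[[0,0,0],0]]}}

```text
time_s: 21.4
tcp_pos: [0.6025, -0.1247, 0.0196]
ee_rot: [[0.081, -0.997, -0.009], [-0.997, -0.081, -0.0], [-0.001, 0.009, -1.0]]
wrist_force: [-11.0, 0.6, 6.7]
gripper_width: 0.692
gripper_force: 5.2
```

Request:
{"fn": "apply_moves", "kwargs": {"moves": [[[0,0.0005,0],0],[[0,0.0005,0],0],[[0,0.0005,0],0],[[0,0.0005,0],0],[[0,0.0005,0],0]]}}

```text
time_s: 21.82
tcp_pos: [0.6025, -0.1247, 0.0198]
ee_rot: [[0.081, -0.997, -0.004], [-0.997, -0.081, 0.0], [-0.0, 0.004, -1.0]]
wrist_force: [-5.4, 0.4, 3.8]
gripper_width: 0.69
gripper_force: 2.8
```

Request:
{"fn": "apply_moves", "kwargs": {"moves": [[[0,0.001,0],0],[[0,0.001,0],0],[[0,0.001,0],0],[[0,0.001,0],0],[[0,0.001,0],0]]}}

```text
time_s: 22.23
tcp_pos: [0.6011, -0.1249, 0.0205]
ee_rot: [[0.082, -0.997, 0.004], [-0.997, -0.082, -0.0], [0.001, -0.004, -1.0]]
wrist_force: [0.7, -0.5, 0.2]
gripper_width: 0.687
gripper_force: 0.0
```

```bash
python3 s.py
```

```text
[ 0.6011 -0.1249  0.0205] [ 0.7 -0.5  0.2] [0.04 0.1  0.07] 0.0
[270.62266112  28.54781705]
```

Request:
{"fn": "apply_moves", "kwargs": {"moves": [[[0,0.002,0],0],[[0,0.002,0],0],[[0,0.002,0],0],[[0,0.001,0],0],[[0,0,0],0]]}}

```text
time_s: 22.7
tcp_pos: [0.5921, -0.1256, 0.02]
ee_rot: [[0.082, -0.997, 0.0], [-0.997, -0.082, 0.0], [-0.0, -0.0, -1.0]]
wrist_force: [-0.5, 0.1, 0.1]
gripper_width: 0.688
gripper_force: 0.0
```

Request:
{"fn": "apply_moves", "kwargs": {"moves": [[[0,0,-0.005],0],[[0,0,-0.015],0],[[0,0,-0.03],0],[[0,0,-0.035],0],[[0,0,-0.035],0]]}}

```text
time_s: 23.12
tcp_pos: [0.5919, -0.1257, 0.1412]
ee_rot: [[0.082, -0.997, -0.001], [-0.997, -0.082, -0.0], [0.0, 0.001, -1.0]]
wrist_force: [0.7, 0.7, -0.3]
gripper_width: 0.693
gripper_force: 0.0
```

Request:
{"fn": "apply_moves", "kwargs": {"moves": [[[0,0,-0.03],0],[[0,0,-0.03],0],[[0,0,0],0],[[0,0,0],0],[[0,0,0],0]]}}

```text
time_s: 23.53
tcp_pos: [0.5918, -0.1254, 0.1997]
ee_rot: [[0.081, -0.997, -0.001], [-0.997, -0.081, 0.001], [-0.001, 0.0, -1.0]]
wrist_force: [0.1, 0.1, -0.8]
gripper_width: 0.688
gripper_force: 0.0
```

```bash
python3 s.py; python3 - <<'E'
from meas import *
c=imaging.capture("wrist"); cv2.imwrite("pics/w7.png",c["frame"]); print(redtops(c,[[.6093,-.0209,.042],[.6263,-.2305,.042]]))
E
```

```text
[ 0.5918 -0.1254  0.1997] [ 0.1  0.1 -0.8] [0.04 0.13 0.07] 0.0
[291.51829268  77.17073171]
[(array([297.70676692, 327.66917293]), np.int32(133), np.float64(2.264536674076775)), (array([290.64880952,  77.08928571]), np.int32(168), np.float64(2.214075406542712))]
```

View pics/w7.png

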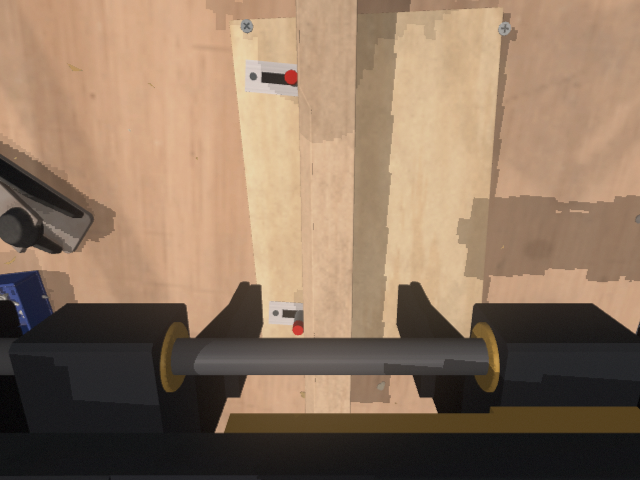

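Both pins (291,77) and (298,328) touch the bar's long edge, and the gripper is clear.

```bash
python3 -c "
from station import r
print(r.finish_job())"
```

```text
the job is handed in; nothing more can be done
None
```

The bar lies flat on the panel touching both pins; I pressed it for over a second at about 10 N in total (roughly 4–5 N per pin, estimated from the wrist force), released it, and handed the job in at about 24 s, but the hand-in returned no verdict.

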